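# Put the salt shaker on the narrow spice ledge

## Task

Put the glass salt shaker that stands on the worktop up on the narrow raised wooden spice ledge, in the gap between the two jars that already stand there. Set it down gently rather than dropping it, standing upright with its base on the board, and leave all the other jars where they are.

Things in the scene. Friction and masses are not known exactly. Their poses are not given: they have to be found in the camera images.
- shaker_centre (a point): the salt shaker, loose and round, about 0.1 kg: clear glass, straight-sided below (44 mm diameter, up to 74 mm), with a rounded grey perforated top (34 mm diameter); 90 mm high, the shortest of the three things standing near one another at the right of the worktop (their places are swapped from start to start). The point is its centre, 45 mm above its flat base; z points up
- ledge_top (a point): the spice ledge, fixed: a plain wooden board on two end feet, 60 mm deep (x, away from the robot), 340 mm long (y, to the left), its flat level top 100 mm above the worktop. The point is the centre of the board's top face; the ledge is turned up to 15 degrees. Nothing stands on the middle; the two jars stand near its ends, about 125 mm either side of this point (113 to 137 mm)
- spice_jar_b: spice jar with black cap, 41 mm diameter, 105 mm high, standing at one end of the ledge; leave it. Origin at the centre of its base, z up
- green_cap_jar: spice jar with a green cap (yellowish on top), 46 mm diameter, 105 mm high, standing at the other end of the ledge; leave it. Origin at the centre of its base, z up
- spice_jar_a: spice jar with a dark brown cap that has a gold disc on top, 41 mm diameter, 105 mm high, on the worktop near the shaker; leave it. Origin at the centre of its base, z up
- honey_jar: squat jar with a wide black lid, 62 mm diameter, 99 mm high, on the worktop near the shaker; leave it. Origin at the centre of its base, z up
Things that resemble listed ones, but are neither listed nor needed, are in the scene too. Leave any blue or turquoise look-alike of the part that bears shaker_centre alone. What is shaped like the spice_jar_b but pink is not meant.

How it is judged:
By the outcome, as a careful person would: the job done as asked, in the order asked, and still so for the second after the job is handed in, with the robot touching nothing.
It also fails if it takes over 40 s, if anything falls off the work surface, if the arm or the gripper's body presses on something with over 40 N, if the wrist force passes 120 N, or if a joint passes its speed limit or range.

## Robot

A 6-joint arm with a two-finger parallel gripper is mounted at the origin on a cart in front of the work surface, level with it; the furniture and walls round the work are solid. World frame = base frame: x ahead of the robot, y to its left, z up, the work surface at z = 0. Lengths are in m, angles in rad, forces in N, time in s.
With the tool pointing down it reaches from about 0.375 to 0.925 m from the base axis. Payload 5.7 kg.
Tool frame: the origin (TCP) lies on the centre line of the jaws, within the pads' length; the fingertips stand 17 mm ahead of it and the grasp point (between the pads) lies 2 mm behind it; z points along the fingers, y is the line along which they close (so a half turn about z gives the same grasp; the last joint's range is limited). The gripper opens to 88 mm and grips with 3 to 60 N. Pads are 20 mm wide; open, the fingers measure 115 mm over their backs; the gripper's body (75 mm by 178 mm) begins 61 mm behind the grasp point.
Start: joints at [0.992, 0.359, 1.51, -0, 1.272, -0.115], TCP at [0.268, 0.537, 0.24] pointing down, gripper open.
Joint ranges: [-2.97, 2.97], [-1.01, 2.36], [0.21, 2.38], [-0.96, 4.11], [0.2, 2.71], [-2.98, 2.98]. Speed limits (rad/s): [2.39, 2.39, 3.14, 3.14, 3.14, 3.14].

## Interface

Orientations are given as a unit quaternion [w, x, y, z].
In Python, from cell import robot gives the robot as it stands.
- The arm moves only by the tool send_rows, never from a script. Its argument "increments" is a list of rows, each an object with "xyz": the shift along the tool's x, y, z each as a share of 300 mm, from -1 to 1, a list of three; "rotation": the turn, a rotation vector about the tool's x, y, z each as a share of pi/2 rad, from -1 to 1, a list of three. In form: [{"xyz": [dx, dy, dz], "rotation": [wx, wy, wz]}, ...]. A call has 1 to 20 rows; each row is the pose to reach, as a shift and turn from the pose commanded when the call began, along the tool's axes at that moment; what a row does not reach only later rows make up. A row lasts 1/12 s, in which the tool goes at most 41.7 mm and 7.16 degrees, less where a joint would pass 70% of its speed; a pose out of reach is approached as far as the arm can. A call with a number of a shift or a turn outside -1 to 1 is refused whole. A call with a gripper value outside its range is refused whole. "fingers" is the closure, from -1 (fully open) to 1 (shut), set as the call begins (left out, the last holds). The fingers move at their own pace and stop on an object; "newtons" is the grip in N (left out, the last holds). Time passes only in rows, so rows that repeat a pose let the fingers close. It gives the time, the measured TCP pose, the force, the opening and the grip force at its end, in the units of the state.
- robot.sense(): the state, without advancing time (a new reading comes with each control period).
- robot.snapshot(name): name is "scene" or "top" or "wrist"; returns the picture (384x512x3 uint8, red, green, blue); there is no depth.
- robot.camera_info(name): a dict with "mtx" (3x3 intrinsics, pixels), "R" (3x3) and "t" (3): a world point X has camera coordinates R X + t; the wrist camera has in their place "hand_eye" (4x4, takes a point from camera to tool coordinates, whose origin is the TCP and whose axes are the flange's). Camera axes: x right, y down, z forward; pixel columns grow to the right and rows downward; lengths in m; the calibration is good to about 2 mm. The wrist camera is an equidistant fisheye: a pixel r from the principal point sees the ray r / f radians off the axis. A picture is of the moment at which its call begins: read the wrist's pose just before it. camera_info takes no time and is no camera call.
- robot.sign_off(): hands the job in; it is judged then, once.
The state is a dict: "time_s": time; "qpos": joint angles; "dq": joint speeds; "effort": joint torques, N m; "eef_pos": TCP position; "ee_rot": TCP orientation; "wrist_force": force on the tool from outside, world axes, zero at the start; "moment": the same for the moment, N m; "gripper_width": finger opening in m; "finger_force": force on a finger pad.
Only numpy, scipy, OpenCV 4.12 (cv2) and the standard library are available. Lean on these libraries where they do the work, as an engineer would, in place of code of your own. Each camera call takes 0.05 s, during which the arm holds its last target. There are 200 camera calls.

## Working session

There is one attempt and no reset: what is moved stays moved. The work goes in short steps, Python scripts to look and compute and a tool call to move; the robot and the scene stay as the last step left them, time stands still between calls to the robot, and variables do not carry over. Pictures are saved under pics/ and viewed, at most 10 in all, crops included, and the job is handed in when it is done.

Besides the shell and the picture viewer there is one more tool, called after "Call:" as a command line: name --argument value ..., lists and objects as JSON in quotes. send_rows: Moves the arm, as the interface text tells. Its arguments: {"type":"object","properties":{"increments":{"type":"array","items":{"type":"object","properties":{"xyz":{"type":"array","items":{"type":"number"}},"rotation":{"type":"array","items":{"type":"number"}}}}},"fingers":{"type":"number"},"newtons":{"type":"number"}},"required":["increments"]}

```bash
mkdir -p pics
python3 - <<'E'
from cell import robot
import cv2,numpy as np
s=robot.sense();print(s)
for n in("scene","top"):
    cv2.imwrite(f"pics/{n}0.png",robot.snapshot(n)[:,:,::-1]);c=robot.camera_info(n);print(n,{k:np.round(v,4).tolist() for k,v in c.items()})
c=robot.camera_info("wrist");print(c)
E
```

```text
{'time_s': 0.0, 'qpos': array([ 9.91908168e-01,  3.59479118e-01,  1.51139945e+00, -2.84919468e-05,
        1.27249808e+00, -1.15083974e-01]), 'dq': array([ 2.23355918e-04, -3.46705138e-05, -1.02374968e-03,  4.05646030e-04,
       -6.80317995e-04, -1.36795223e-03]), 'effort': array([ 1.34086647e-03, -5.15381384e+01, -2.70723385e+01,  6.74761226e-02,
        3.49833781e-02, -1.30557037e-04]), 'eef_pos': array([0.26806487, 0.5360683 , 0.23883753]), 'ee_rot': array([-2.90534879e-04,  2.29824935e-01,  9.73231577e-01, -8.43464102e-04]), 'wrist_force': array([-0.30867423, -0.60374784, -0.77854134]), 'moment': array([-0.03991938,  0.02080697, -0.0081077 ]), 'finger_force': 0.0, 'gripper_width': 0.08787503845104955}
scene {'mtx': [[442.5819, 0.0, 255.1162], [0.0, 442.5819, 191.4359], [0.0, 0.0, 1.0]], 'R': [[0.8784, -0.4778, 0.0118], [-0.3562, -0.6709, -0.6504], [0.3186, 0.5671, -0.7595]], 't': [-0.429, 0.1972, 1.2074]}
top {'mtx': [[360.0467, 0.0, 256.4491], [0.0, 360.0467, 196.462], [0.0, 0.0, 1.0]], 'R': [[-0.0008, -0.9994, 0.0338], [-0.9878, -0.0045, -0.1555], [0.1556, -0.0335, -0.9873]], 't': [-0.0293, 0.4755, 0.8825]}
{'mtx': array([[297.31863964,   0.        , 252.69836614],
       [  0.        , 297.31863964, 194.23779758],
       [  0.        ,   0.        ,   1.        ]]), 'hand_eye': array([[-6.67541901e-04, -9.68325348e-01, -2.49690959e-01,
         6.85464676e-02],
       [ 9.99999033e-01, -9.51100315e-04,  1.01498784e-03,
        -1.98085825e-04],
       [-1.22031960e-03, -2.49690040e-01,  9.68325046e-01,
        -1.45025171e-01],
       [ 0.00000000e+00,  0.00000000e+00,  0.00000000e+00,
         1.00000000e+00]])}
```

View pics/scene0.png

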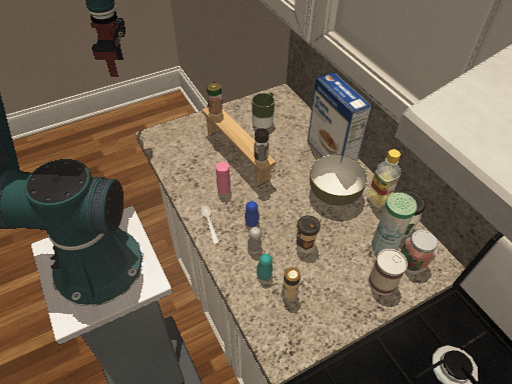

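View pics/top0.png

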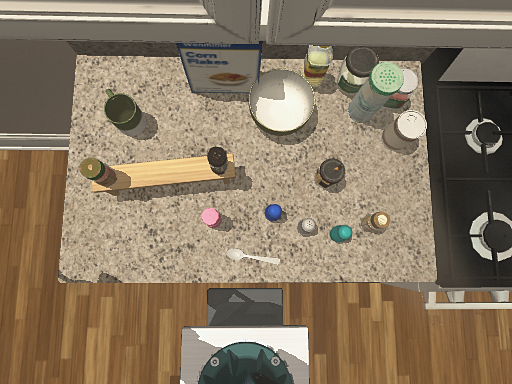

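Scene: the ledge runs (207,118)–(268,175) and the shaker candidates stand near (255,238). There are three of them. The blue one is at top (274,212) and the turquoise one at top (342,233), both excluded look-alikes. The clear one with a grey cap is at top (309,226) / scene (255,238); it fits the description. An enlarged crop will confirm it.

```bash
cat > h.py <<'E'
import numpy as np
from cell import robot
def ray(n,px):
    c=robot.camera_info(n);R=np.array(c["R"]);t=np.array(c["t"]).ravel()
    d=R.T@np.linalg.solve(c["mtx"],[px[0],px[1],1.]);return -R.T@t,d
def at_z(n,px,z):
    o,d=ray(n,px);return o+d*(z-o[2])/d[2]
def proj(n,X):
    c=robot.camera_info(n);p=np.array(c["mtx"])@(np.array(c["R"])@X+np.array(c["t"]).ravel());return p[:2]/p[2]
E
python3 - <<'E'
from h import *
import cv2
t=cv2.imread("pics/top0.png");s=cv2.imread("pics/scene0.png")
a=cv2.resize(t[195:255,260:360],(500,300),interpolation=cv2.INTER_CUBIC)
b=cv2.resize(s[195:295,225:275],(300,600),interpolation=cv2.INTER_CUBIC)
c=cv2.resize(t[140:200,80:240],(500,188),interpolation=cv2.INTER_CUBIC)
L=np.vstack([a,c,np.zeros((112,500,3),np.uint8)])
cv2.imwrite("pics/crop1.png",np.hstack([L,b]))
print("shaker",at_z("top",(309,226),.085),at_z("scene",(255,232),.085))
for n,p,z in [("blue",(274,211),.09),("turq",(342,232),.09),("pink",(210,216),.105),("jarA",(380,220),.105),("honey",(332,170),.099),("black",(217,154),.205),("green",(92,167),.205)]: print(n,at_z("top",p,z))
E
```

```text
shaker [ 0.39682717 -0.15311563  0.085     ] [ 0.39907485 -0.16136493  0.085     ]
blue [ 0.43224889 -0.06868889  0.09      ]
turq [ 0.38225251 -0.23120997  0.09      ]
pink [0.41827845 0.08250481 0.105     ]
jarA [ 0.40983467 -0.31902979  0.105     ]
honey [ 0.5318208  -0.20997262  0.099     ]
black [0.53981877 0.06075471 0.205     ]
green [0.50968753 0.31939506 0.205     ]
```

View pics/crop1.png

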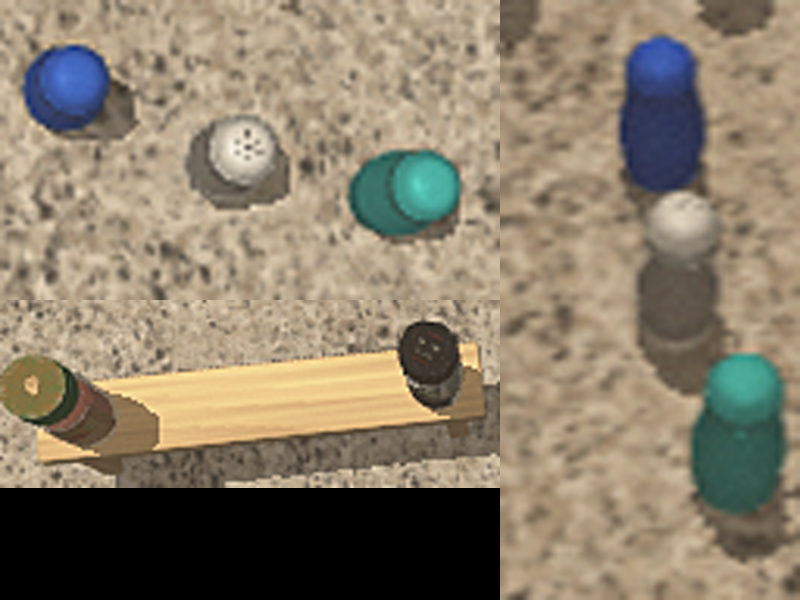

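The crop confirms it: clear glass body, grey perforated cap at top px (309,225) and scene px (255.5,233), with blue to the left and turquoise to the right. The ledge corners in the top view are about (233,154), (235,176) and (93,191).

```bash
cat >> h.py <<'E'
from scipy.spatial.transform import Rotation as Ro
def tool(s): 
    q=s["ee_rot"];return Ro.from_quat([q[1],q[2],q[3],q[0]])
def incr(pos,yaw_y,s=None,base=None):
    """increment shares to reach pos, tool down, tool y at angle yaw_y (deg, world)"""
    s=s or robot.sense();R=tool(s) if base is None else base[1];p=s["eef_pos"] if base is None else base[0]
    a=np.radians(yaw_y);y=np.array([np.cos(a),np.sin(a),0]);z=np.array([0,0,-1.]);x=np.cross(y,z)
    T=Ro.from_matrix(np.c_[x,y,z])
    return np.round(R.inv().apply(np.array(pos)-p)/.3,4),np.round((R.inv()*T).as_rotvec()/(np.pi/2),4)
E
python3 - <<'E'
from h import *
o1,d1=ray("top",(309,225));o2,d2=ray("scene",(255.5,233))
k=np.linalg.lstsq(np.c_[d1,-d2],o2-o1,rcond=None)[0];print("cap tri",o1+d1*k[0],o2+d2*k[1])
P=[at_z("top",p,.1)for p in[(233,153.8),(234.9,175.8),(92.8,191.2),(208,155),(113.6,165.6)]];print(np.round(P,3))
u=P[2]-P[1];u/=np.linalg.norm(u);print("ledge dir",np.degrees(np.arctan2(u[1],u[0])),"len",np.linalg.norm(P[2]-P[1]),"depth",np.linalg.norm(P[0]-P[1]))
m=(P[1]+P[2])/2;n=np.array([u[1],-u[0],0]);print("centre",m+.03*n)
for n_,p,z in [("boxL",(192,93),0),("boxR",(258,93),0),("mug",(125,125),0.05),("bowl",(282,132),.05)]:print(n_,at_z("top",p,z))
s=robot.sense()
for t,yw in [((.36,.40,.25),45),((.42,.27,.25),28)]:print(incr(t,yw,s))
E
```

```text
cap tri [ 0.40029459 -0.15564979  0.07128802] [ 0.40332848 -0.15668412  0.07171032]
[[0.57  0.03  0.1  ]
 [0.516 0.025 0.1  ]
 [0.477 0.358 0.1  ]
 [0.567 0.091 0.1  ]
 [0.539 0.314 0.1  ]]
ledge dir 96.70235140596732 len 0.3353318691222483 depth 0.05459653201466011
centre [0.52590144 0.19539403 0.1       ]
boxL [0.77087268 0.14874896 0.        ]
boxR [ 0.77360725 -0.03422584  0.        ]
mug [0.65799714 0.30982608 0.05      ]
bowl [ 0.64367118 -0.09459898  0.05      ]
(array([-0.4769, -0.2688, -0.0366]), array([-1.000e-03,  1.000e-04,  2.047e-01]))
(array([-0.8497, -0.5668, -0.0362]), array([-1.000e-03,  2.000e-04,  3.936e-01]))
```

Call:
send_rows --increments '[{"xyz": [-0.85,-0.567,-0.036],"rotation": [0,0,0.39]},{"xyz": [-0.85,-0.567,-0.036],"rotation": [0,0,0.39]},{"xyz": [-0.85,-0.567,-0.036],"rotation": [0,0,0.39]},{"xyz": [-0.85,-0.567,-0.036],"rotation": [0,0,0.39]},{"xyz": [-0.85,-0.567,-0.036],"rotation": [0,0,0.39]},{"xyz": [-0.85,-0.567,-0.036],"rotation": [0,0,0.39]},{"xyz": [-0.85,-0.567,-0.036],"rotation": [0,0,0.39]},{"xyz": [-0.85,-0.567,-0.036],"rotation": [0,0,0.39]},{"xyz": [-0.85,-0.567,-0.036],"rotation": [0,0,0.39]}]' --fingers -1

```text
time_s: 0.85
eef_pos: [0.4219, 0.2674, 0.2504]
ee_rot: [0.0, 0.514, 0.858, -0.0]
wrist_force: [0.2, -0.6, 0.0]
gripper_width: 0.0874
finger_force: 0.0
```

Run:
```python
from h import *
s=robot.sense();print(s["eef_pos"],s["time_s"],incr((.43,0.02,.25),8,s),incr((.40,-.155,.22),-15,s,))
```

```text
[0.4219427  0.26737194 0.25040519] 0.85 (array([-0.7401, -0.3645,  0.0023]), array([0.    , 0.0008, 0.2232])) (array([-1.2076, -0.7273,  0.103 ]), array([2.000e-04, 8.000e-04, 4.787e-01]))
```

Call:
send_rows --increments '[{"xyz": [-0.74,-0.365,0],"rotation": [0,0,0.22]},{"xyz": [-0.74,-0.365,0],"rotation": [0,0,0.22]},{"xyz": [-0.74,-0.365,0],"rotation": [0,0,0.22]},{"xyz": [-0.74,-0.365,0],"rotation": [0,0,0.22]},{"xyz": [-0.74,-0.365,0],"rotation": [0,0,0.22]},{"xyz": [-0.74,-0.365,0],"rotation": [0,0,0.22]},{"xyz": [-0.74,-0.365,0],"rotation": [0,0,0.22]}]'

```text
time_s: 1.43
eef_pos: [0.4297, 0.018, 0.2505]
ee_rot: [0.001, 0.654, 0.756, -0.001]
wrist_force: [-0.3, 0.4, 0.3]
gripper_width: 0.0876
finger_force: 0.0
```

Run:
```python
from h import *
s=robot.sense();print(s["eef_pos"],s["time_s"],incr((.40,-.155,.22),-15,s))
```

```text
[0.42966396 0.01802591 0.25046987] 1.4333 (array([-0.5563, -0.1806,  0.1031]), array([0.0003, 0.0017, 0.2583]))
```

Call:
send_rows --increments '[{"xyz": [-0.556,-0.181,0.1],"rotation": [0,0.002,0.258]},{"xyz": [-0.556,-0.181,0.1],"rotation": [0,0.002,0.258]},{"xyz": [-0.556,-0.181,0.1],"rotation": [0,0.002,0.258]},{"xyz": [-0.556,-0.181,0.1],"rotation": [0,0.002,0.258]},{"xyz": [-0.556,-0.181,0.1],"rotation": [0,0.002,0.258]},{"xyz": [-0.556,-0.181,0.1],"rotation": [0,0.002,0.258]},{"xyz": [-0.556,-0.181,0.1],"rotation": [0,0.002,0.258]}]'

```text
time_s: 2.02
eef_pos: [0.4004, -0.149, 0.2202]
ee_rot: [-0.002, 0.792, 0.611, 0.001]
wrist_force: [0.3, 0.6, 0.1]
gripper_width: 0.0879
finger_force: 0.0
```

```bash
cat >> h.py <<'E'
def wray(px,s):
    c=robot.camera_info("wrist");K=np.array(c["mtx"]);H=np.array(c["hand_eye"])
    v=(np.array(px)-K[:2,2])/K[0,0];r=np.linalg.norm(v);d=np.r_[v/r*np.sin(r),np.cos(r)]
    R=tool(s);return s["eef_pos"]+R.apply(H[:3,3]),R.apply(H[:3,:3]@d)
def w_at_z(px,z,s):
    o,d=wray(px,s);return o+d*(z-o[2])/d[2]
E
python3 - <<'E'
from h import *
import cv2,pickle
s=robot.sense();print(s["eef_pos"],s["time_s"]);pickle.dump(s,open("s1.pkl","wb"))
cv2.imwrite("pics/w1.png",robot.snapshot("wrist")[:,:,::-1])
E
```

```text
[ 0.40038453 -0.14896263  0.22019394] 2.0167
```

View pics/w1.png

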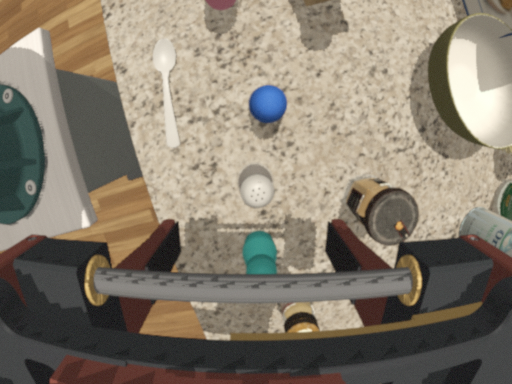

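Wrist view: shaker cap centre is at about (257,190), blue at (268,103) and turquoise at (260,255).

Run:
```python
from h import *
import pickle
s=pickle.load(open("s1.pkl","rb"))
for n,p in[("shaker",(257,190)),("blue",(268,102)),("turq",(260,243))]:print(n,w_at_z(p,.083,s))
print(robot.sense()["eef_pos"],tool(robot.sense()).as_matrix().round(3))
```

```text
shaker [ 0.40367537 -0.14952598  0.083     ]
blue [ 0.43515691 -0.06999776  0.083     ]
turq [ 0.39256772 -0.20468607  0.083     ]
[ 0.40052409 -0.14838347  0.22037304] [[ 0.253  0.967 -0.   ]
 [ 0.967 -0.253  0.004]
 [ 0.004 -0.001 -1.   ]]
```

Run:
```python
from h import *
print(incr((.4025,-.1512,.22),-15),incr((.4025,-.1512,.052),-15))
```

```text
(array([-0.0074,  0.0087,  0.0012]), array([-0.0009, -0.0027,  0.0038])) (array([-0.0098,  0.0095,  0.5612]), array([-0.0009, -0.0027,  0.0038]))
```

Call:
send_rows --increments '[{"xyz": [-0.008,0.009,0.1],"rotation": [-0.001,-0.003,0.004]},{"xyz": [-0.008,0.009,0.2],"rotation": [-0.001,-0.003,0.004]},{"xyz": [-0.009,0.009,0.3],"rotation": [-0.001,-0.003,0.004]},{"xyz": [-0.009,0.009,0.4],"rotation": [-0.001,-0.003,0.004]},{"xyz": [-0.01,0.009,0.5],"rotation": [-0.001,-0.003,0.004]},{"xyz": [-0.01,0.009,0.56],"rotation": [-0.001,-0.003,0.004]},{"xyz": [-0.01,0.009,0.56],"rotation": [-0.001,-0.003,0.004]},{"xyz": [-0.01,0.009,0.56],"rotation": [-0.001,-0.003,0.004]}]'

```text
time_s: 2.73
eef_pos: [0.4021, -0.1511, 0.0522]
ee_rot: [-0.0, 0.793, 0.609, -0.001]
wrist_force: [-0.2, 0.1, 0.0]
gripper_width: 0.0878
finger_force: 0.0
```

Run:
```python
from h import *
import cv2
s=robot.sense();print(s["eef_pos"],s["time_s"],s["wrist_force"])
w=robot.snapshot("wrist")[:,:,::-1];t=robot.snapshot("scene")[:,:,::-1]
t=cv2.resize(t[150:310,180:340],(384,384))
cv2.imwrite("pics/w2.png",cv2.resize(np.hstack([w,t]),(800,343)))
```

```text
[ 0.40206708 -0.15109485  0.05221239] 2.7333 [-0.16419937  0.06543351  0.00901477]
```

View pics/w2.png

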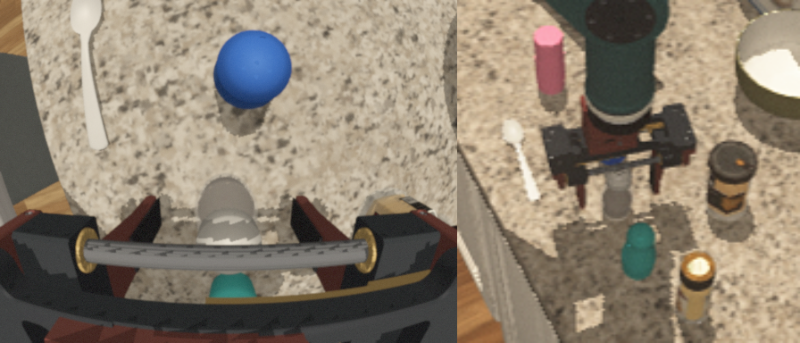

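The shaker stands centred between the open fingers (wrist view about (228,215)), with the turquoise one clear. Closing.

Call:
send_rows --increments '[{"xyz": [0,0,0],"rotation": [0,0,0]},{"xyz": [0,0,0],"rotation": [0,0,0]},{"xyz": [0,0,0],"rotation": [0,0,0]},{"xyz": [0,0,0],"rotation": [0,0,0]},{"xyz": [0,0,0],"rotation": [0,0,0]},{"xyz": [0,0,0],"rotation": [0,0,0]},{"xyz": [0,0,0],"rotation": [0,0,0]},{"xyz": [0,0,0],"rotation": [0,0,0]},{"xyz": [0,0,0],"rotation": [0,0,0]},{"xyz": [0,0,0],"rotation": [0,0,0]}]' --fingers 1 --newtons 20

```text
time_s: 3.67
eef_pos: [0.4021, -0.1531, 0.0524]
ee_rot: [0.001, 0.794, 0.608, -0.0]
wrist_force: [-0.8, -0.2, 1.8]
gripper_width: 0.0393
finger_force: 19.8
```

Width is 39 mm, less than the 44 mm body, so the pads may be off-centre on the cylinder. Checking before lifting.

Run:
```python
from h import *
import cv2
s=robot.sense();print(s["eef_pos"],s["time_s"],s["gripper_width"])
for p in[(252,205),(252,218),(252,235)]:print(w_at_z(p,.083,s))
w=robot.snapshot("wrist")[:,:,::-1];t=robot.snapshot("scene")[:,:,::-1];
w=cv2.resize(w[180:330,130:380],(500,300),interpolation=cv2.INTER_CUBIC)
t=cv2.resize(t[190:290,215:315],(300,300),interpolation=cv2.INTER_CUBIC)
cv2.imwrite("pics/w3.png",np.hstack([w,t]))
```

```text
[ 0.40210396 -0.15305934  0.05241128] 3.6667 0.039275515450555826
[ 0.41007758 -0.11987194  0.083     ]
[ 0.40863752 -0.12519731  0.083     ]
[ 0.40668583 -0.13241254  0.083     ]
```

View pics/w3.png

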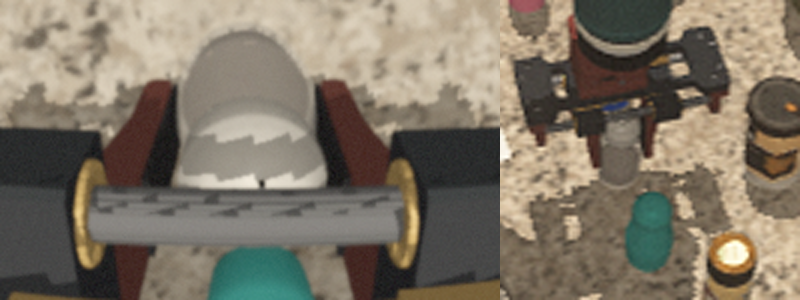

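Cap centre is about crop (250,188), i.e. wrist px (255,274). That projects to within about 5 mm of the TCP, so the grip is central enough (the glass seems slightly waisted or the pads compliant). Lifting slightly as a test.

Call:
send_rows --increments '[{"xyz": [0,0,-0.03],"rotation": [0,0,0]},{"xyz": [0,0,-0.08],"rotation": [0,0,0]},{"xyz": [0,0,-0.15],"rotation": [0,0,0]},{"xyz": [0,0,-0.25],"rotation": [0,0,0]},{"xyz": [0,0,-0.35],"rotation": [0,0,0]},{"xyz": [0,0,-0.45],"rotation": [0,0,0]},{"xyz": [0,0,-0.55],"rotation": [0,0,0]},{"xyz": [0,0,-0.6],"rotation": [0,0,0]},{"xyz": [0,0,-0.6],"rotation": [0,0,0]}]'

```text
time_s: 4.52
eef_pos: [0.4042, -0.1538, 0.2357]
ee_rot: [0.004, 0.794, 0.608, 0.001]
wrist_force: [0.6, -0.1, -0.8]
gripper_width: 0.0395
finger_force: 19.7
```

Run:
```python
from h import *
import cv2
s=robot.sense();print(s["eef_pos"],s["time_s"],s["gripper_width"],s["wrist_force"],s["moment"])
w=robot.snapshot("wrist")[:,:,::-1];t=robot.snapshot("scene")[:,:,::-1];
w=cv2.resize(w[180:330,130:380],(500,300),interpolation=cv2.INTER_CUBIC)
p=proj("scene",s["eef_pos"]).astype(int);print("tcp in scene",p);x,y=p
t=cv2.resize(t[y-50:y+50,x-50:x+50],(300,300),interpolation=cv2.INTER_CUBIC)
cv2.imwrite("pics/w4.png",np.hstack([w,t]))
for k in [(.43,.02,.25,-5),]:print(incr(k[:3],k[3]))
```

```text
[ 0.40417332 -0.15383455  0.23571156] 4.5167 0.039482381704458475 [ 0.5544211  -0.10908093 -0.82047725] [-0.03313806  0.03985625  0.0301735 ]
tcp in scene [256 192]
(array([ 0.5799, -0.0596, -0.0603]), array([ 0.0009,  0.0013, -0.1117]))
```

View pics/w4.png

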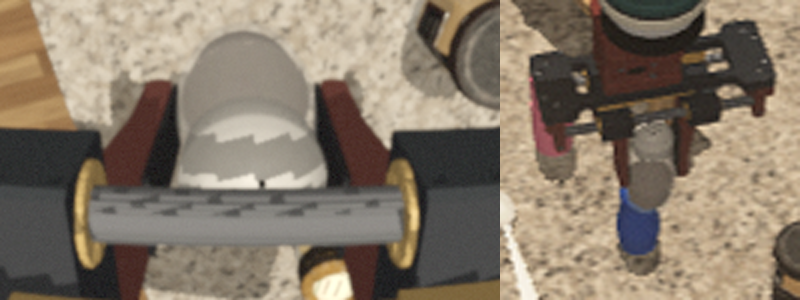

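Shaker is held upright and unchanged in the grip, with its base 52 mm below the TCP. Next, carry it high towards the ledge.

Call:
send_rows --increments '[{"xyz": [0.1,-0.01,-0.08],"rotation": [0,0,-0.03]},{"xyz": [0.22,-0.02,-0.16],"rotation": [0,0,-0.06]},{"xyz": [0.34,-0.035,-0.21],"rotation": [0,0,-0.09]},{"xyz": [0.46,-0.05,-0.21],"rotation": [0,0,-0.11]},{"xyz": [0.58,-0.06,-0.21],"rotation": [0,0,-0.13]},{"xyz": [0.68,0,-0.21],"rotation": [0,0,-0.16]},{"xyz": [0.77,0.04,-0.21],"rotation": [0,0,-0.19]},{"xyz": [0.85,0.06,-0.21],"rotation": [0,0,-0.22]},{"xyz": [0.92,0.07,-0.21],"rotation": [0,0,-0.24]},{"xyz": [0.92,0.07,-0.21],"rotation": [0,0,-0.24]},{"xyz": [0.92,0.07,-0.21],"rotation": [0,0,-0.24]}]'

```text
time_s: 5.53
eef_pos: [0.4931, 0.1089, 0.2925]
ee_rot: [-0.001, 0.665, 0.747, -0.002]
wrist_force: [-1.3, -0.0, -1.6]
gripper_width: 0.0394
finger_force: 19.7
```

Run:
```python
from h import *
s=robot.sense();print(s["eef_pos"],s["time_s"],s["gripper_width"])
print(incr((.526,.15,.28),6.7))
```

```text
[0.49308326 0.10890788 0.2925208 ] 5.5333 0.03943660683407324
(array([0.1235, 0.125 , 0.0409]), array([-0.0028,  0.0014, -0.0008]))
```

Call:
send_rows --increments '[{"xyz": [0.1,0.06,0.02],"rotation": [-0.003,0.001,0]},{"xyz": [0.2,0.11,0.04],"rotation": [-0.003,0.001,0]},{"xyz": [0.272,0.143,0.04],"rotation": [-0.003,0.001,0]},{"xyz": [0.272,0.143,0.04],"rotation": [-0.003,0.001,0]},{"xyz": [0.272,0.143,0.04],"rotation": [-0.003,0.001,0]}]'

```text
time_s: 5.95
eef_pos: [0.5266, 0.1938, 0.2814]
ee_rot: [0.001, 0.665, 0.746, 0.0]
wrist_force: [0.1, -0.1, -1.3]
gripper_width: 0.0392
finger_force: 19.7
```

Run:
```python
from h import *
import cv2,pickle
s=robot.sense();print(s["eef_pos"],s["time_s"],s["gripper_width"]);pickle.dump(s,open("s5.pkl","wb"))
w=robot.snapshot("wrist")[:,:,::-1];t=cv2.imread("pics/scene0.png")
cv2.imwrite("pics/w5raw.png",w)
t=cv2.resize(t[70:200,190:290],(288,384),interpolation=cv2.INTER_CUBIC)
cv2.imwrite("pics/w5.png",np.hstack([w,t]))
```

```text
[0.52658187 0.19375742 0.28137794] 5.95 0.03924172907928137
```

View pics/w5.png

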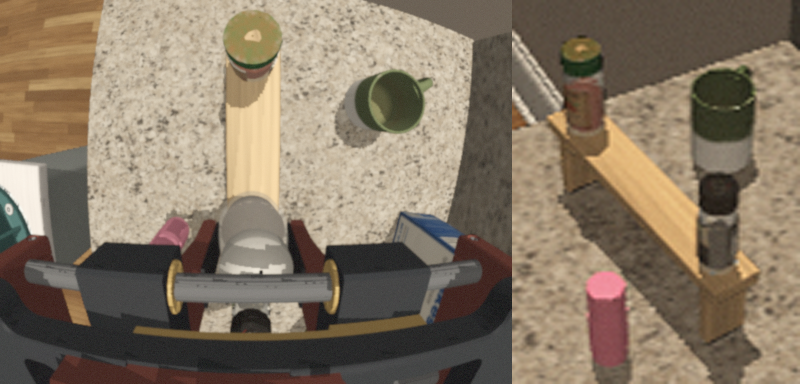

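Wrist view: the bare board runs between columns of about 227 and 279 for rows 85–195, with the green jar at (252,40). Next I extract its two edges and their midline.

Run:
```python
from h import *
import cv2,pickle
s=pickle.load(open("s5.pkl","rb"))
w=cv2.imread("pics/w5raw.png");hsv=cv2.cvtColor(w,cv2.COLOR_BGR2HSV)
f=cv2.GaussianBlur((w[:,:,2].astype(float)-w[:,:,0]),(3,3),0)
Ls,Rs=[],[]
for r in range(85,190,5):
    row=f[r];hi=np.median(row[240:268]);lo=np.median(np.r_[row[195:218],row[290:310]]);th=(hi+lo)/2
    idx=np.where(row[215:295]>th)[0]+215
    a,b=idx[0],idx[-1]
    a=a-(row[a]-th)/(row[a]-row[a-1]);b=b+(row[b]-th)/(row[b]-row[b+1])
    Ls.append(w_at_z((a,r),.1,s));Rs.append(w_at_z((b,r),.1,s))
Ls,Rs=np.array(Ls),np.array(Rs)
for n,A in(("near",Ls),("far",Rs)):
    k=np.polyfit(A[:,1],A[:,0],1);res=A[:,0]-np.polyval(k,A[:,1]);print(n,k,"angle",np.degrees(np.arctan(-k[0])),"x at y=.195",np.polyval(k,.195),"res",res.std(), "y",A[0,1],A[-1,1])
print("green",w_at_z((252,38),.205,s))
print("jars scene: green",at_z("scene",(190+(582-512)/2.88,70+47/2.954),.205),"black",at_z("scene",(190+(718-512)/2.88,70+185/2.954),.205))
# own shaker cap in hand
for p in [(254,262),(254,268)]:print("cap",w_at_z(p,s["eef_pos"][2]+.03,s))
```

```text
near [-0.10967908  0.51803503] angle 6.25913035573412 x at y=.195 0.49664761041735267 res 0.0001882621974111696 y 0.295943665388342 0.18521688598880234
far [-0.11005478  0.57749488] angle 6.280399500186305 x at y=.195 0.5560341967580961 res 0.00018440185287215213 y 0.30269562540921896 0.19188663807567902
green [0.51089389 0.32301136 0.205     ]
jars scene: green [0.51263715 0.31914024 0.205     ] black [0.53803848 0.05832498 0.205     ]
cap [0.52555154 0.20207224 0.31137794]
cap [0.52589579 0.19910997 0.31137794]
```

Board centre line is x = 0.5265 at y = 0.194 with angle 6.3°, and the two edges are 59 mm apart, so the tool is already over it. Descending to about 4 mm above contact.

Call:
send_rows --increments '[{"xyz": [0,0,0.08],"rotation": [0,0,0]},{"xyz": [0,0,0.16],"rotation": [0,0,0]},{"xyz": [0,0,0.24],"rotation": [0,0,0]},{"xyz": [0,0,0.31],"rotation": [0,0,0]},{"xyz": [0,0,0.36],"rotation": [0,0,0]},{"xyz": [0,0,0.39],"rotation": [0,0,0]},{"xyz": [0,0,0.41],"rotation": [0,0,0]},{"xyz": [0,0,0.415],"rotation": [0,0,0]},{"xyz": [0,0,0.415],"rotation": [0,0,0]},{"xyz": [0,0,0.415],"rotation": [0,0,0]}]'

```text
time_s: 6.83
eef_pos: [0.5287, 0.1943, 0.1593]
ee_rot: [0.002, 0.666, 0.746, 0.002]
wrist_force: [0.1, -0.2, -0.9]
gripper_width: 0.0394
finger_force: 19.7
```

Run:
```python
from h import *
s=robot.sense();print(s["eef_pos"],s["time_s"],s["wrist_force"],incr((.5264,.194,.1525),6.3))
```

```text
[0.52866668 0.19426785 0.15926129] 6.8333 [ 0.11018699 -0.20728413 -0.9102387 ] (array([-0.    , -0.0078,  0.0225]), array([0.0041, 0.0002, 0.0025]))
```

Call:
send_rows --increments '[{"xyz": [0,-0.007,0.004],"rotation": [0.004,0,0.002]},{"xyz": [0,-0.007,0.008],"rotation": [0.004,0,0.002]},{"xyz": [0,-0.007,0.012],"rotation": [0.004,0,0.002]},{"xyz": [0,-0.007,0.015],"rotation": [0.004,0,0.002]},{"xyz": [0,-0.007,0.018],"rotation": [0.004,0,0.002]},{"xyz": [0,-0.007,0.02],"rotation": [0.004,0,0.002]},{"xyz": [0,-0.007,0.021],"rotation": [0.004,0,0.002]},{"xyz": [0,-0.007,0.021],"rotation": [0.004,0,0.002]}]'

```text
time_s: 7.5
eef_pos: [0.5259, 0.1943, 0.1524]
ee_rot: [-0.0, 0.667, 0.745, -0.001]
wrist_force: [-2.1, -0.6, 3.8]
gripper_width: 0.0395
finger_force: 20.0
```

Contact at z = 0.1524 with about 4.7 N, which matches the board height. Releasing.

Call:
send_rows --increments '[{"xyz": [0,0,0],"rotation": [0,0,0]},{"xyz": [0,0,0],"rotation": [0,0,0]},{"xyz": [0,0,0],"rotation": [0,0,0]},{"xyz": [0,0,0],"rotation": [0,0,0]},{"xyz": [0,0,0],"rotation": [0,0,0]},{"xyz": [0,0,0],"rotation": [0,0,0]},{"xyz": [0,0,0],"rotation": [0,0,0]},{"xyz": [0,0,0],"rotation": [0,0,0]}]' --fingers -0.6

```text
time_s: 8.17
eef_pos: [0.5259, 0.1942, 0.152]
ee_rot: [-0.0, 0.667, 0.745, -0.001]
wrist_force: [-1.3, -0.4, 0.0]
gripper_width: 0.0701
finger_force: 0.0
```

Run:
```python
from h import *
s=robot.sense();print(s["eef_pos"],s["time_s"],s["wrist_force"],s["gripper_width"],incr((.526,.194,.31),6.3))
```

```text
[0.52594784 0.19416795 0.15197726] 8.1667 [-1.29190467 -0.38191     0.03688213] 0.070144305887051 (array([-0.0008, -0.0007, -0.5267]), array([-0.0009,  0.0003,  0.0007]))
```

Call:
send_rows --increments '[{"xyz": [0,0,-0.03],"rotation": [0,0,0]},{"xyz": [0,0,-0.08],"rotation": [0,0,0]},{"xyz": [0,0,-0.15],"rotation": [0,0,0]},{"xyz": [0,0,-0.24],"rotation": [0,0,0]},{"xyz": [0,0,-0.34],"rotation": [0,0,0]},{"xyz": [0,0,-0.44],"rotation": [0,0,0]},{"xyz": [0,0,-0.53],"rotation": [0,0,0]},{"xyz": [0,0,-0.53],"rotation": [0,0,0]},{"xyz": [0,0,-0.53],"rotation": [0,0,0]}]'

```text
time_s: 8.92
eef_pos: [0.5272, 0.1946, 0.3135]
ee_rot: [0.001, 0.667, 0.745, 0.001]
wrist_force: [0.1, -0.0, -0.6]
gripper_width: 0.0699
finger_force: 0.0
```

Run:
```python
from h import *
import cv2
s=robot.sense();print(s["eef_pos"],s["time_s"])
w=robot.snapshot("wrist")[:,:,::-1];t=robot.snapshot("scene")[:,:,::-1]
t=cv2.resize(t[70:200,190:290],(288,384),interpolation=cv2.INTER_CUBIC)
cv2.imwrite("pics/w6.png",np.hstack([w,t]))
```

```text
[0.52720383 0.19456285 0.31350956] 8.9167
```

View pics/w6.png

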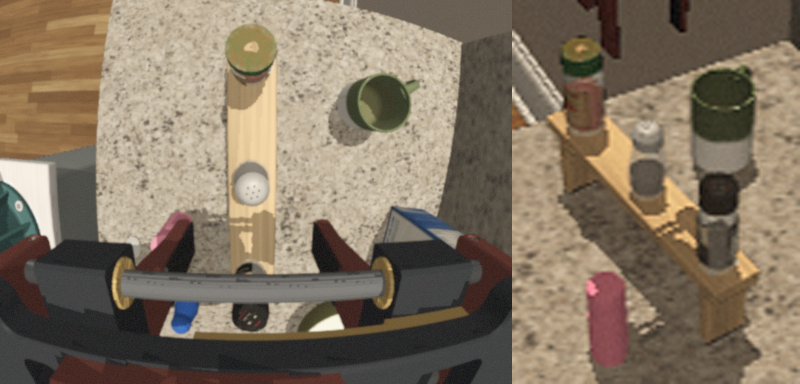

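The shaker stands upright on the board (wrist px (251,187), scene crop (648,170)), midway between the two jars, which haven't moved. The gripper is clear, so I'm handing in.

```bash
python3 -c "
from cell import robot
print(robot.sign_off())"
```

```text
the job is handed in; nothing more can be done
None
```

The salt shaker stands upright on the spice ledge between the two jars, set down gently with no other jar moved, and the job was handed in at about 9 s.

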